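# Fetch the LED driver from behind the battery packs

## Task

Fit the aluminium LED driver into the open street lamp: first move the two battery packs that stand in front of it in the grey bin, blue and orange, into the empty dark side tray, and only then lay the driver flat on the black pad in the lamp's open compartment, centred on the pad and lined up with it. With the driver in the lamp, stand each pack back in the bin exactly where it stood at the start. Keep the packs upright throughout, and do not disturb the paste jar, tape roll, screw box and screwdriver.

Things in the scene. Friction and masses are not known exactly. Their poses are not given: they have to be found in the camera images.
- pack_blue: Blue battery pack with a black rim on top, upright block 44 (its x) x 62 (y) x 84 (z) mm, 0.25 to 0.5 kg. Origin: centre of its underside. Stands in the bin beside the orange pack (16 mm apart; left or right varies), about 8 mm in front (bin -x side) of the driver. Grasp from above across its 44 mm, higher than the driver.
- pack_orange: Battery pack in orange wrap, otherwise the same as the blue one: 44 (x) x 62 (y) x 84 (z) mm, 0.25 to 0.5 kg, origin at the centre of its underside.
- driver: LED driver: bare aluminium block 40 (its x) x 90 (its y) x 36 (z) mm with a small pale label and two black end stripes on top, 0.2 to 0.4 kg. Origin at the centre of its underside, z up. Lies flat in the bin behind the two packs, long side along the bin's y, with 50 mm free to the bin's far wall.
- bin: Grey open kit bin, fixed, 182 (x) x 176 (y) x 26 (z) mm outside, walls and floor 4 mm (inner floor 4 mm above its origin). Origin at the centre of its underside; its -x side, turned to the robot, is where the packs stand (pack centres at about x = -33, y = +39 and -39 mm in its frame; driver at about x = +17, y = 0).
- tray: Dark grey empty open tray, fixed, 158 (x) x 228 (y) x 18 (z) mm outside, walls and floor 4 mm (inner floor 4 mm above its origin). Origin at the centre of its underside. The side area for the packs: both stand upright side by side in it, anywhere inside. It and the lamp may trade sides.
- lamp: White street lamp, face up, fixed. Origin at the underside, below the centre of its open compartment: inside 134 (x) x 124 (y) mm, floor 10 mm and walls 34 mm above the origin. A flush black pad 50 (x) x 100 (y) mm is centred there: the driver lies on it, long side along y, either way round. +x side: LED head 45 mm high, 160 wide, to x = 250 mm. -x side: pole clamp, 46 mm high, to x = -135 mm.
- paste_jar: Small white jar with a red lid, 28 mm across, 34 mm high, standing loose in a far corner of the bin (about x = 66, y = 64 mm in the bin's frame). Origin at the centre of its underside. Leave alone.
- tape_roll: Yellow tape roll lying flat on the bench beyond the bin, 90 mm across, 24 mm high. Origin at the centre of its underside. Leave alone.
- screw_box: Small open cardboard box of screws beyond the bin, 90 x 70 x 40 mm. Origin at the centre of its underside. Leave alone.
- screwdriver: Screwdriver with a green handle, 180 mm long, lying crosswise between the robot and the bin; below 40 mm high. Origin under its middle, its x axis along the shaft. Leave alone.
Mind the look-alikes: they are no part of the job. There is more than one size of the driver; the one meant has the size given above. Several things look just like the pack_orange: the one meant starts farthest to the robot's left.

How it is judged (in metres and radians):
On the way, in this order (a step that is already met when the one before it is completed fails the run):
1. both battery packs stand upright in the side tray, released (x of pack_blue in the frame of tray between -0.058 and 0.058 m and y of pack_blue in the frame of tray between -0.085 and 0.085 m and z of each of pack_blue, pack_orange in the frame of tray below 0.009 m and angle between each of pack_blue, pack_orange's own z axis and vertical below 0.1 rad and linear speed of each of pack_blue, pack_orange below 0.02 m/s and contact force between the fingers and pack_blue below 0.1 N and x of pack_orange in the frame of tray between -0.058 and 0.058 m and y of pack_orange in the frame of tray between -0.085 and 0.085 m and contact force between the fingers and pack_orange below 0.1 N), for 0.2 s.
2. the driver lies flat on the lamp's pad, released, while both packs still stand in the side tray (all of step 1 and horizontal distance between driver and lamp below 0.012 m and z of driver in the frame of lamp below 0.015 m and angle between the y axis of driver and the y axis of lamp, either way round below 0.18 rad and angle between driver's own z axis and vertical below 0.1 rad and linear speed of driver below 0.02 m/s and contact force between the fingers and driver below 0.1 N), for 0.2 s.
At the end, for the whole second after the job is handed in: The driver lies flat in the lamp's compartment within 12 mm of the pad's centre and within 0.18 rad of its direction; each battery pack stands upright in the bin within 14 mm of where it itself stood at the start and within 0.2 rad of square to the bin; all three are released and at rest (horizontal distance between driver and lamp below 0.012 m and z of driver in the frame of lamp below 0.015 m and angle between the y axis of driver and the y axis of lamp, either way round below 0.18 rad and angle between each of driver, pack_blue, pack_orange's own z axis and vertical below 0.1 rad and linear speed of each of driver, pack_blue, pack_orange below 0.02 m/s and contact force between the fingers and driver below 0.1 N and distance of each of pack_blue, pack_orange from where it was at the start of the episode below 0.014 m and angle between the x axis of each of pack_blue, pack_orange and the x axis of bin, either way round below 0.2 rad and contact force between the fingers and pack_blue below 0.1 N and contact force between the fingers and pack_orange below 0.1 N); the robot touches nothing.
It fails at once if a battery pack is tipped (more than 0.5 rad) (angle between any of pack_blue, pack_orange's own z axis and vertical above 0.5 rad).
It fails at once if the paste jar, tape roll, screw box or screwdriver is shifted by more than 20 mm (distance of any of paste_jar, tape_roll, screw_box, screwdriver from where it was at the start of the episode above 0.02 m).
It also fails if it takes over 128 s, if anything falls off the work surface, if the arm or the gripper's body presses on something with over 40 N, if the wrist force passes 120 N, or if a joint passes its speed limit or range.

## Robot

A 7-joint arm with a two-finger parallel gripper is mounted at the origin on the work surface. World frame = base frame: x ahead of the robot, y to its left, z up, the work surface at z = 0. Lengths are in mm, angles in rad, forces in N, time in s.
With the tool pointing down it reaches from about 425 to 925 mm from the base axis. Payload 6.8 kg.
Tool frame: the origin (TCP) lies at the centre of the arm's flange, where the gripper is bolted on; the fingertips stand 182 mm ahead of it and the grasp point (between the pads) lies 163 mm ahead of it; z points along the fingers, x is the direction in which the jaws open and shut, and the axes are right-handed (so a half turn about z gives the same grasp; the last joint's range is limited). The gripper opens to 88 mm and grips with 3 to 60 N. Pads are 20 mm wide; open, the fingers measure 115 mm over their backs; the gripper's body (75 mm by 178 mm) begins 61 mm behind the grasp point.
Start: joints at [1, 0.477, 0.022, 1.555, -0.011, 1.109, -0.083], TCP at [301.365, -604.005, 404.664] pointing down, gripper open.
Joint ranges: [-2.96, 2.96], [-0.34, 2.1], [-1.41, 1.46], [0.24, 2.44], [-1.37, 4.51], [0.17, 1.92], [-2.96, 2.96]. Speed limits (rad/s): [2.39, 2.39, 3.14, 3.14, 3.14, 3.14, 3.14].

## Interface

Orientations are given as [roll, pitch, yaw] about the fixed x, y, z axes, in that order (R = Rz(yaw) Ry(pitch) Rx(roll)).
In Python, from bench import env gives the robot as it stands.
- The arm moves only by the tool apply_moves, never from a script. Its argument "moves" is a list of rows, each a list of 7 numbers: the opening, from -1 (shut) to 1 (fully open), so that 0 is half open, then the shift along the tool's x, y, z in mm, then the turn, a rotation vector about the tool's x, y, z in degrees. In form: [[gripper, tx, ty, tz, rx, ry, rz], ...]. A call has 1 to 20 rows; each row is the pose to reach, as a shift and turn from the pose commanded when the call began, along the tool's axes at that moment; what a row does not reach only later rows make up. A row lasts 1/12 s, in which the tool goes at most 41.7 mm and 7.16 degrees, less where a joint would pass 70% of its speed; a pose out of reach is approached as far as the arm can. A call with a gripper value outside its range is refused whole. The fingers move at their own pace and stop on an object; "squeeze" is the grip in N (left out, the last holds). Time passes only in rows, so rows that repeat a pose let the fingers close. It gives the time, the measured TCP pose, the force and the opening at its end, in the units of the state.
- env.state(): the state, without advancing time (a new reading comes with each control period).
- env.grab_frame(name): name is "scene" or "top" or "wrist"; returns the picture (384x512x3 uint8, blue, green, red); there is no depth.
- env.calibration(name): a dict with "fx", "fy", "cx", "cy" (pixels), "k1" (the pictures are not rectified: a ray, as slopes to the right and down, at radius r is drawn at 1 + k1 r^2 times it, then the intrinsics apply), "camera_from_world" (4x4, takes a point from world to camera coordinates); the wrist camera has in their place "mount" (4x4, takes a point from camera to tool coordinates, whose origin is the TCP and whose axes are the tool frame's). Camera axes: x right, y down, z forward; pixel columns grow to the right and rows downward; lengths in mm; the calibration is good to about 2 mm. A picture is of the moment at which its call begins: read the wrist's pose just before it. calibration takes no time and is no camera call.
- env.finish_job(): hands the job in, once; it reports no verdict.
The state is a dict: "time": time; "joint_pos": joint angles; "qvel": joint speeds; "joint_torque": joint torques, N m; "ee_pos": TCP position; "eef_rot": TCP orientation; "ft_force": force on the tool from outside, world axes, zero at the start; "moment": the same for the moment, N m; "finger_gap": finger opening in mm.
Only numpy, scipy, OpenCV 4.12 (cv2) and the standard library are available. Lean on these libraries where they do the work, as an engineer would, in place of code of your own. Each camera call takes 0.05 s, during which the arm holds its last target.

## Working session

There is one attempt and no reset: what is moved stays moved. The work goes in short steps, Python scripts to look and compute and a tool call to move; the robot and the scene stay as the last step left them, time stands still between calls to the robot, and variables do not carry over. Pictures are saved under pics/ and viewed, and the job is handed in when it is done.

Besides the shell and the picture viewer there is one more tool, called by a JSON object that holds its "api" and its "payload". apply_moves: Moves the arm, as the interface text tells. Its arguments: {"type":"object","properties":{"moves":{"type":"array","items":{"type":"array","items":{"type":"number"}}},"squeeze":{"type":"number"}},"required":["moves"]}

```bash
ls; mkdir -p pics
python3 - <<'E'
from bench import env
import cv2
s=env.state();print(s)
for n in("scene","top","wrist"):
    c=env.calibration(n);print(n,c)
    cv2.imwrite(f"pics/{n}0.png",env.grab_frame(n))
E
```

```text
pics
{'time': 0.0, 'joint_pos': array([ 0.99991348,  0.4777739 ,  0.02237661,  1.55644003, -0.0114771 ,
        1.10930432, -0.08306966]), 'qvel': array([ 1.17514669e-03, -5.70584568e-04,  1.09950136e-03, -3.79973312e-05,
        8.98293016e-04, -1.15253223e-03, -5.00286438e-04]), 'joint_torque': array([-2.75790228e-06, -5.82853675e+01,  1.53467283e+00, -2.72610676e+01,
       -5.42802375e-02,  1.70238479e-02,  1.80708771e-04]), 'ee_pos': array([ 301.2112234 , -603.7596116 ,  403.70455135]), 'eef_rot': array([ 3.14142268e+00,  1.78900150e-03, -1.10798411e+00]), 'ft_force': array([-0.39382456,  0.39706805,  0.156883  ]), 'moment': array([ 0.00298373, -0.01424008,  0.04484818]), 'finger_gap': 87.78582629287119}
scene {'fx': 348.3769033506183, 'fy': 348.3769033506183, 'cx': 256.16630669342015, 'cy': 189.95367517407067, 'k1': 0.018848078544246902, 'camera_from_world': array([[ 7.66855323e-01,  6.41819993e-01, -1.01061365e-04,
        -4.40619709e+02],
       [ 3.89823697e-01, -4.65891774e-01, -7.94343968e-01,
        -1.92462658e+02],
       [-5.09872923e-01,  6.09107504e-01, -6.07468230
[... 400 characters left out ...]
5.87251434e-02,
         5.87919844e+02],
       [ 5.86203033e-02,  1.09813344e-02, -9.98219951e-01,
         1.32883257e+03],
       [ 0.00000000e+00,  0.00000000e+00,  0.00000000e+00,
         1.00000000e+00]])}
wrist {'fx': 272.9355575717428, 'fy': 272.9355575717428, 'cx': 251.56644647008378, 'cy': 188.7657708203293, 'k1': -0.04713768169099622, 'mount': array([[ 9.99999782e-01, -6.26134985e-04, -2.11617357e-04,
         5.47301344e-01],
       [ 6.60108901e-04,  9.62124347e-01,  2.72610172e-01,
        -7.39173512e+01],
       [ 3.29114452e-05, -2.72610252e-01,  9.62124550e-01,
         2.13906697e+01],
       [ 0.00000000e+00,  0.00000000e+00,  0.00000000e+00,
         1.00000000e+00]])}
```

View pics/top0.png

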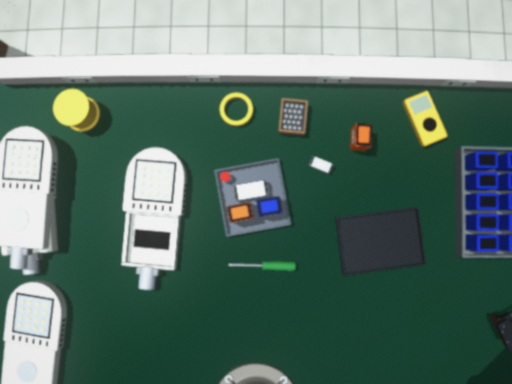

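View pics/scene0.png

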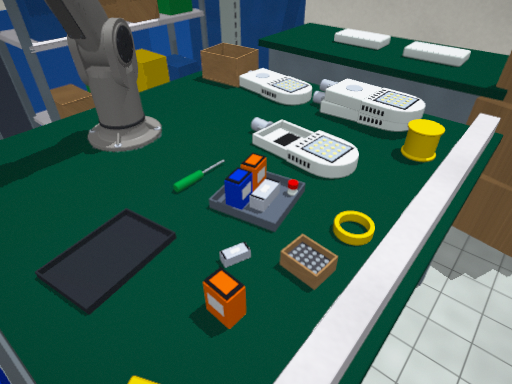

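View pics/wrist0.png

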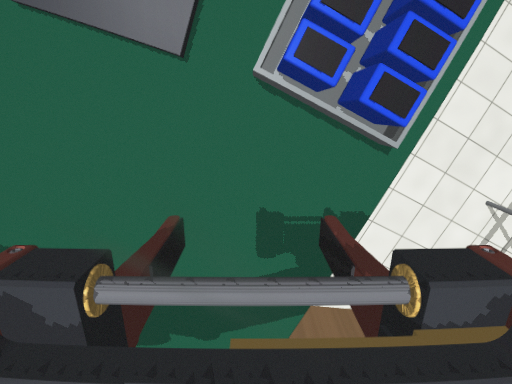

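The top view shows the bin at about (253,198), the lamp at (152,238), the tray at (380,240) and the screwdriver at (265,266).

- **Orange packs:** there is one at (240,212) in the bin and one at (363,134) on the bench. The one at (240,212) is farther to the robot's left, so it is the one meant.
- **Driver:** the candidates are the pale blocks at (250,190) in the bin and (321,164) on the bench. The bin one looks about 90 mm long.

I'll check both in an enlarged crop.

```bash
cat > h.py <<'E'
import numpy as np, cv2
from scipy.spatial.transform import Rotation as R
from bench import env
def cal(n,st=None):
    c=env.calibration(n);K=np.array([[c['fx'],0,c['cx']],[0,c['fy'],c['cy']],[0,0,1]]);d=np.array([c['k1'],0,0,0,0.])
    if n=='wrist':
        T=np.eye(4);T[:3,:3]=R.from_euler('xyz',st['eef_rot']).as_matrix();T[:3,3]=st['ee_pos'];W=T@c['mount']
    else: W=np.linalg.inv(c['camera_from_world'])
    return K,d,W
def cast(n,px,z,st=None):
    K,d,W=cal(n,st);p=cv2.undistortPoints(np.array(px,float).reshape(-1,1,2),K,d).reshape(-1,2)
    r=np.c_[p,np.ones(len(p))]@W[:3,:3].T;o=W[:3,3]
    return o+r*((z-o[2])/r[:,2])[:,None]
def proj(n,P,st=None):
    K,d,W=cal(n,st);M=np.linalg.inv(W)
    return cv2.projectPoints(np.array(P,float).reshape(-1,1,3),cv2.Rodrigues(M[:3,:3])[0],M[:3,3],K,d)[0].reshape(-1,2)
E
python3 - <<'E'
import cv2
t=cv2.imread("pics/top0.png")
cv2.imwrite("pics/crop1.png",cv2.resize(t[110:290,100:300],None,fx=4,fy=3.3,interpolation=cv2.INTER_CUBIC)[:600])
cv2.imwrite("pics/crop2.png",cv2.resize(t[110:290,280:440],None,fx=3.3,fy=3.3,interpolation=cv2.INTER_CUBIC)[:600])
cv2.imwrite("pics/crop1.png",cv2.resize(t[140:290,105:305],None,fx=4,fy=4,interpolation=cv2.INTER_CUBIC)[:600])
E
```

```text
(no output)
```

View pics/crop1.png

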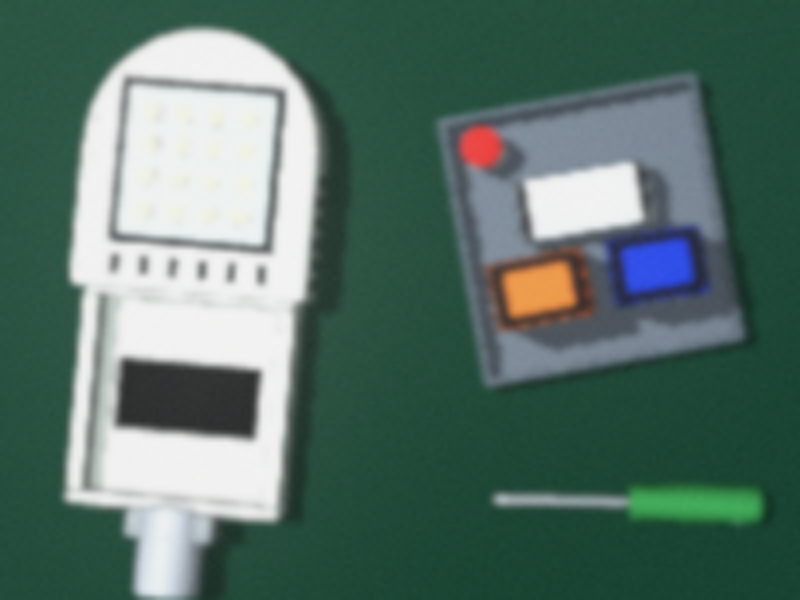

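View pics/crop2.png

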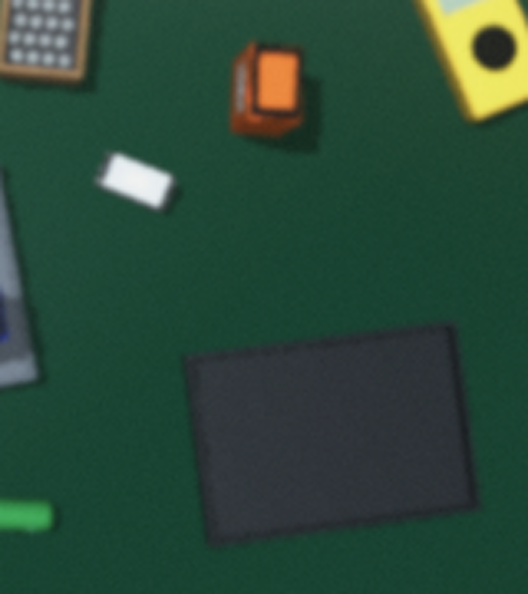

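```bash
cat > m.py <<'E'
from h import *
def rect(n,px,z,st=None):
    P=cast(n,px,z,st)[:,:2].astype(np.float32)
    (c,s,a)=cv2.minAreaRect(P)
    b=cv2.boxPoints((c,s,a)); e=[b[1]-b[0],b[2]-b[1]]; L=e[0] if np.linalg.norm(e[0])>np.linalg.norm(e[1]) else e[1]
    ang=np.degrees(np.arctan2(L[1],L[0]))%180
    return np.round(c,1),np.round(s,1),round(ang,2)   # ang= direction of long side
def mask(img,lo,hi): return cv2.inRange(cv2.cvtColor(img,cv2.COLOR_BGR2HSV),np.array(lo),np.array(hi))
def blobs(m,amin):
    cs=cv2.findContours(m,cv2.RETR_EXTERNAL,cv2.CHAIN_APPROX_NONE)[0]
    return [c.reshape(-1,2) for c in cs if cv2.contourArea(c)>amin]
E
python3 - <<'E'
from m import *
t=cv2.imread("pics/top0.png")
f=lambda a,o,s:np.array(a)/s+np.array(o)
print('bin',rect('top',f([(440,120),(695,75),(747,340),(488,385)],(105,140),4),26))
print('pad',rect('top',f([(122,360),(262,370),(257,437),(116,427)],(105,140),4),10))
print('tray',rect('top',f([(185,356),(453,324),(477,508),(208,544)],(280,110),3.3),18))
print('driver',rect('top',f([(523,180),(637,162),(648,226),(534,243)],(105,140),4),36))
print('or',rect('top',f([(490,266),(580,251),(592,314),(500,330)],(105,140),4),84))
print('bl',rect('top',f([(608,243),(695,228),(707,290),(620,306)],(105,140),4),84))
print('small',rect('top',f([(108,152),(176,182),(165,211),(96,180)],(280,110),3.3),30))
print('otherorange', cast('top',[(363,134)],84))
E
```

```text
bin (array([566.4,  12.2]), array([183.6, 176.4]), np.float32(11.09))
pad (array([448.5, 287.9]), array([98.3, 46.1]), np.float32(86.85))
tray (array([ 451. , -334.2]), array([154.8, 225.9]), np.float32(97.34))
driver (array([583.7,  17.1]), array([43.5, 77.8]), np.float32(99.53))
or (array([524.6,  44.1]), array([41.6, 60. ]), np.float32(100.47))
bl (array([540.5, -31. ]), array([41.2, 57.1]), np.float32(100.97))
small (array([ 655.3, -170.6]), array([61.9, 25.5]), np.float32(66.66))
otherorange [[ 731.83570628 -273.43637692   84.        ]]
```

The pale block in the bin measures roughly 90x40 mm and the bench one 62x26, so the bin one is the driver. Next I move over the bin for a closer look.

```bash
cat > go.py <<'E'
import sys
from h import *
def go(x,y,z,yaw):
    s=env.state();r=R.from_euler('xyz',s['eef_rot']);t=R.from_euler('xyz',[np.pi,0,np.radians(yaw)])
    d=r.inv().apply(np.array([x,y,z])-s['ee_pos']);w=np.degrees((r.inv()*t).as_rotvec())
    print('t',round(s['time'],2),'move',np.round(d,1),np.round(w,2),'rows',max(np.linalg.norm(d)/41.7,np.linalg.norm(w)/7.16))
if __name__=='__main__': go(*map(float,sys.argv[1:5]))
E
python3 go.py 545 -10 405 10.7
```

```text
t 0.15 move [-422.6 -483.2   -0.6] [-4.000e-02  7.000e-02 -7.418e+01] rows 15.393330613988352
```

{"api": "apply_moves", "payload": {"moves": [[1,-422.6,-483.2,0,0,0,-74.2],[1,-422.6,-483.2,0,0,0,-74.2],[1,-422.6,-483.2,0,0,0,-74.2],[1,-422.6,-483.2,0,0,0,-74.2],[1,-422.6,-483.2,0,0,0,-74.2],[1,-422.6,-483.2,0,0,0,-74.2],[1,-422.6,-483.2,0,0,0,-74.2],[1,-422.6,-483.2,0,0,0,-74.2],[1,-422.6,-483.2,0,0,0,-74.2],[1,-422.6,-483.2,0,0,0,-74.2],[1,-422.6,-483.2,0,0,0,-74.2],[1,-422.6,-483.2,0,0,0,-74.2],[1,-422.6,-483.2,0,0,0,-74.2],[1,-422.6,-483.2,0,0,0,-74.2],[1,-422.6,-483.2,0,0,0,-74.2],[1,-422.6,-483.2,0,0,0,-74.2],[1,-422.6,-483.2,0,0,0,-74.2],[1,-422.6,-483.2,0,0,0,-74.2],[1,-422.6,-483.2,0,0,0,-74.2],[1,-422.6,-483.2,0,0,0,-74.2]]}}

```text
time: 1.82
ee_pos: [544.7, -12.0, 404.4]
eef_rot: [3.141, 0.001, 0.184]
ft_force: [0.1, -1.2, 0.1]
finger_gap: 87.8
```

Run:
```python
from h import *
import pickle
s=env.state();i=env.grab_frame('wrist');cv2.imwrite('pics/w1.png',i);pickle.dump(s,open('w1.pkl','wb'));print(s['ee_pos'],s['eef_rot'],s['joint_pos'],s['time'])
```

```text
[544.69003018 -12.03322121 404.39838771] [3.14078737e+00 9.12783490e-04 1.84187631e-01] [ 0.3259557   0.30782087 -0.50775787  1.8408971   0.17290863  1.03722056
 -0.06615371] 1.8167
```

View pics/w1.png

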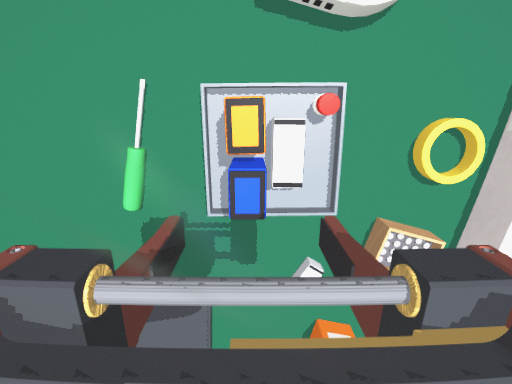

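The wrist view shows the orange pack top at about (246,125), the blue top at (247,190), the driver at (289,153) and the bin corners at about (201,84), (346,83), (340,215) and (207,217).

Run:
```python
import cv2
t=cv2.imread("pics/w1.png")
cv2.imwrite("pics/w1c.png",cv2.resize(t[75:225,190:355],None,fx=4,fy=4,interpolation=cv2.INTER_CUBIC))
```

```text
(no output)
```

View pics/w1c.png

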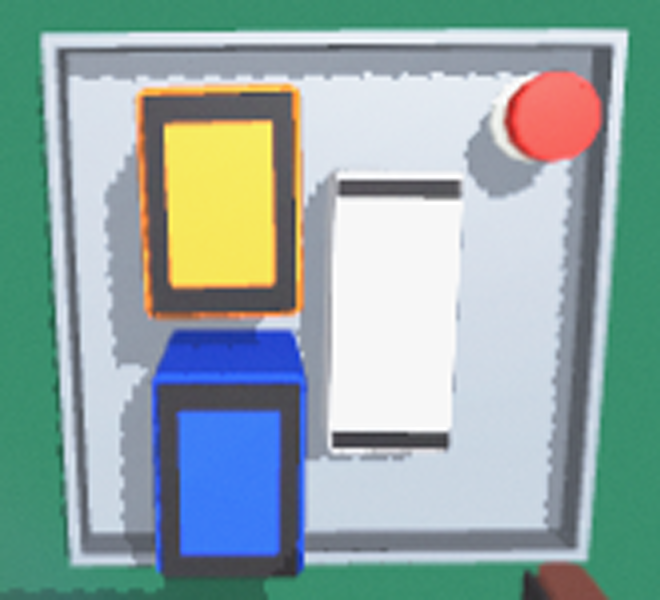

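Run:
```python
from m import *
import pickle
s=pickle.load(open('w1.pkl','rb'))
f=lambda a:np.array(a)/4+np.array([190,75])-0.4
print('bin',rect('wrist',f([(41,34),(630,30),(590,562),(72,564)]),26,s))
print('or',rect('wrist',f([(137,92),(299,87),(303,318),(148,318)]),88,s))
print('bl',rect('wrist',f([(154,377),(306,377),(304,575),(158,575)]),88,s))
print('dr',rect('wrist',f([(332,176),(464,174),(449,450),(329,450)]),40,s))
```

```text
bin (array([567.7,  13.6]), array([182.4, 175.8]), np.float32(11.05))
or (array([526.4,  44.1]), array([42. , 59.9]), np.float32(102.16))
bl (array([542. , -29.2]), array([42.4, 58.5]), np.float32(100.53))
dr (array([584.9,  18.2]), array([40.4, 87.6]), np.float32(100.52))
```

```bash
python3 go.py 542.3 -30 231 10.9
```

```text
t 1.87 move [ -5.6  17.1 173.5] [ 0.04  0.03 -0.35] rows 4.183433432259287
```

{"api": "apply_moves", "payload": {"moves": [[1,-5.6,17.1,0,0,0,-0.4],[1,-5.6,17.1,30,0,0,-0.4],[1,-5.6,17.1,60,0,0,-0.4],[1,-5.6,17.1,90,0,0,-0.4],[1,-5.6,17.1,120,0,0,-0.4],[1,-5.6,17.1,140,0,0,-0.4],[1,-5.6,17.1,155,0,0,-0.4],[1,-5.6,17.1,165,0,0,-0.4],[1,-5.6,17.1,173.5,0,0,-0.4],[1,-5.6,17.1,173.5,0,0,-0.4],[1,-5.6,17.1,173.5,0,0,-0.4]]}}

```text
time: 2.78
ee_pos: [542.9, -28.3, 231.5]
eef_rot: [3.141, -0.0, 0.193]
ft_force: [0.8, 0.4, 0.9]
finger_gap: 87.6
```

Run:
```python
from h import *
s=env.state();print(s['ee_pos'],s['eef_rot'],s['ft_force'])
i=env.grab_frame('wrist');cv2.imwrite('pics/w2.png',i)
```

```text
[542.91803168 -28.33028411 231.47396016] [ 3.14140674e+00 -2.50650382e-04  1.93389510e-01] [0.80955451 0.40733455 0.90305586]
```

View pics/w2.png

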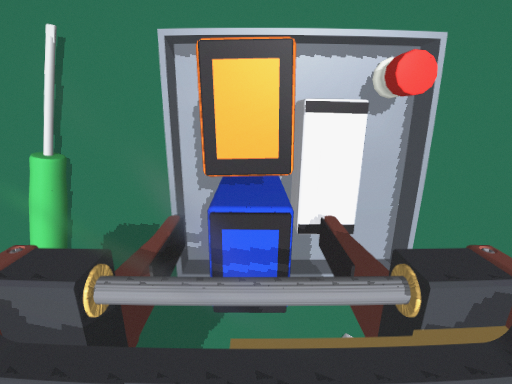

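The fingers straddle the blue pack, which sits at about column 250 between them, so I close and lift.

{"api": "apply_moves", "payload": {"moves": [[-1,0,0,0,0,0,0],[-1,0,0,0,0,0,0],[-1,0,0,0,0,0,0],[-1,0,0,0,0,0,0],[-1,0,0,0,0,0,0],[-1,0,0,0,0,0,0],[-1,0,0,0,0,0,0],[-1,0,0,0,0,0,0]], "squeeze": 30}}

```text
time: 3.5
ee_pos: [542.6, -28.0, 231.1]
eef_rot: [3.142, 0.0, 0.194]
ft_force: [-1.3, -0.1, 1.2]
finger_gap: 43.9
```

Run:
```python
from h import *
s=env.state();print('BLUE GRASP',s['ee_pos'],s['eef_rot'],s['ft_force'],s['finger_gap'])
c,q=np.cos(np.radians(97.3)),np.sin(np.radians(97.3))
for v in(50,-50): print('tray slot',451.5+v*c,-334.2+v*q)
from go import go
go(451.5,-334.2-48,330,10.9); go(451.5+6,-334.2-48,232,10.9)
```

```text
BLUE GRASP [542.63899421 -28.00829415 231.14337704] [3.14153640e+00 3.94986234e-04 1.94020363e-01] [-1.30926698 -0.06437151  1.15283111] 43.87333453838174
tray slot 445.1467695699325 -284.6052778704985
tray slot 457.8532304300675 -383.79472212950145
t 3.5 move [-157.8  330.   -98.8] [0.   0.02 0.22] rows 9.085239190775692
t 3.5 move [-151.8  331.1   -0.8] [0.   0.02 0.22] rows 8.735771842525029
```

{"api": "apply_moves", "payload": {"moves": [[-1,0,0,-10,0,0,0],[-1,0,0,-30,0,0,0],[-1,0,0,-60,0,0,0],[-1,0,0,-95,0,0,0],[-1,-10,20,-100,0,0,0],[-1,-24,52,-100,0,0,0],[-1,-40,87,-100,0,0,0],[-1,-56,122,-100,0,0,0],[-1,-72,157,-100,0,0,0],[-1,-88,192,-100,0,0,0],[-1,-104,227,-100,0,0,0],[-1,-120,262,-100,0,0,0],[-1,-133,292,-100,0,0,0],[-1,-144,314,-100,0,0,0],[-1,-150,327,-100,0,0,0],[-1,-152,332,-100,0,0,0],[-1,-152,332,-100,0,0,0],[-1,-152,332,-100,0,0,0]]}}

```text
time: 5.0
ee_pos: [458.4, -381.3, 331.2]
eef_rot: [-3.14, -0.001, 0.196]
ft_force: [0.3, 0.5, -2.8]
finger_gap: 43.7
```

Run:
```python
from h import *
from go import go
s=env.state();print(s['ee_pos'],s['eef_rot'],s['ft_force'],s['finger_gap'])
go(457.9,-384,232,11.1)
cv2.imwrite('pics/s3.png',env.grab_frame('scene'))
i=env.grab_frame('wrist');cv2.imwrite('pics/w3.png',i)
```

```text
[ 458.37289938 -381.31230711  331.18052624] [-3.14036236e+00 -5.40604451e-04  1.95934838e-01] [ 0.33466632  0.54590221 -2.75279981] 43.69628840068962
t 5.0 move [-1.   2.7 99.2] [-0.07 -0.03  0.13] rows 2.379330058435821
```

View pics/w3.png

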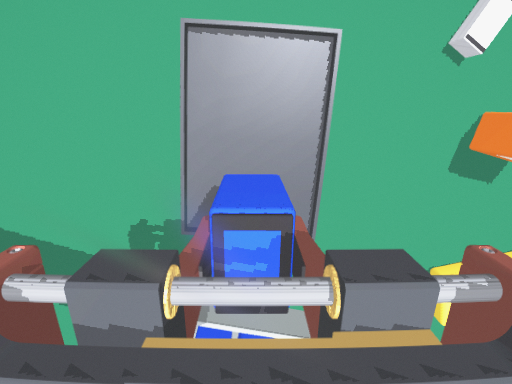

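View pics/s3.png

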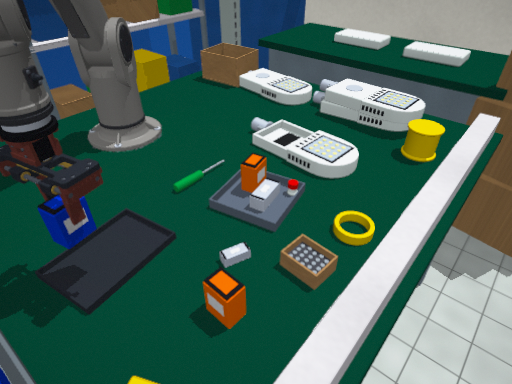

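The blue pack is held upright at about (252,240) over the tray, whose near corners are at (182,20) and (340,33). I check the tray position from those before lowering.

Run:
```python
from m import *
s=env.state();P=cast('wrist',[(182,20),(340,33)],18,s);print(P)
t=np.radians(7.3);Rm=np.array([[np.cos(t),-np.sin(t)],[np.sin(t),np.cos(t)]])
print([ (451.3,-334.2)+Rm@np.array(v) for v in((-79,114),(79,114),(0,-50),(0,50))])
```

```text
[[ 361.14719657 -236.49108297   18.        ]
 [ 513.69894866 -217.5600013    18.        ]]
[array([ 358.45497365, -231.16213762]), array([ 515.17429558, -211.08592947]), array([ 457.65323043, -383.79472213]), array([ 444.94676957, -284.60527787])]
```

{"api": "apply_moves", "payload": {"moves": [[-1,0,2,15,0,0,0],[-1,0,2,40,0,0,0],[-1,0,2,65,0,0,0],[-1,0,2,82,0,0,0],[-1,0,2,92,0,0,0],[-1,0,2,96,0,0,0],[-1,0,2,98,0,0,0],[-1,0,2,99,0,0,0],[-1,0,2,99,0,0,0],[-1,0,2,99,0,0,0],[-1,0,2,99,0,0,0]]}}

```text
time: 6.02
ee_pos: [458.3, -385.2, 233.0]
eef_rot: [3.14, -0.001, 0.194]
ft_force: [0.4, -0.1, -2.2]
finger_gap: 44.0
```

Run:
```python
from h import *
s=env.state();print(s['ee_pos'],s['eef_rot'],s['ft_force'],s['finger_gap'])
```

```text
[ 458.25307417 -385.23393101  233.0344612 ] [ 3.14042588e+00 -9.56816748e-04  1.93886585e-01] [ 0.35718319 -0.07763057 -2.21435892] 43.962566949160674
```

{"api": "apply_moves", "payload": {"moves": [[-1,0,0,1,0,0,0],[-1,0,0,2,0,0,0],[-1,0,0,2,0,0,0],[-1,0,0,2,0,0,0],[-1,0,0,2,0,0,0]]}}

```text
time: 6.43
ee_pos: [458.1, -385.3, 231.0]
eef_rot: [3.141, -0.0, 0.194]
ft_force: [-2.2, 0.9, 6.3]
finger_gap: 44.0
```

{"api": "apply_moves", "payload": {"moves": [[1,0,0,0,0,0,0],[1,0,0,0,0,0,0],[1,0,0,0,0,0,0],[1,0,0,0,0,0,0],[1,0,0,0,0,0,0],[1,0,0,-10,0,0,0],[1,0,0,-30,0,0,0],[1,0,0,-60,0,0,0],[1,0,0,-100,0,0,0],[1,0,0,-130,0,0,0],[1,0,0,-130,0,0,0]]}}

```text
time: 7.35
ee_pos: [459.9, -385.8, 367.7]
eef_rot: [3.133, -0.008, 0.194]
ft_force: [-0.1, 0.3, -0.0]
finger_gap: 87.7
```

Run:
```python
from h import *
from go import go
s=env.state();print(s['ee_pos'],s['eef_rot'],s['ft_force'],s['finger_gap'])
go(527,44.8,361,11.1)
i=env.grab_frame('wrist');cv2.imwrite('pics/w4.png',i)
```

```text
[ 459.85014008 -385.8179113   367.74437173] [ 3.13307238 -0.00766932  0.19395683] [-0.05609496  0.28465518 -0.01048052] 87.73667800058028
t 7.35 move [ 148.8 -409.7    4.4] [ 0.49 -0.44  0.01] rows 10.452620288045631
```

View pics/w4.png

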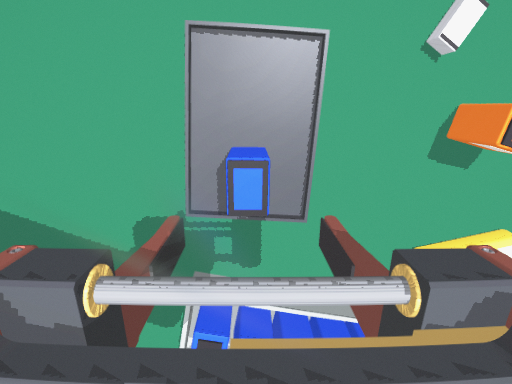

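The blue pack stands upright in the tray at about (248,188). Orange is next.

{"api": "apply_moves", "payload": {"moves": [[1,148.8,-409.7,0,0,0,0],[1,148.8,-409.7,0,0,0,0],[1,148.8,-409.7,0,0,0,0],[1,148.8,-409.7,0,0,0,0],[1,148.8,-409.7,0,0,0,0],[1,148.8,-409.7,0,0,0,0],[1,148.8,-409.7,0,0,0,0],[1,148.8,-409.7,0,0,0,0],[1,148.8,-409.7,0,0,0,0],[1,148.8,-409.7,0,0,0,0],[1,148.8,-409.7,0,0,0,0],[1,148.8,-409.7,0,0,0,0],[1,148.8,-409.7,0,0,0,0],[1,148.8,-409.7,0,0,0,0],[1,148.8,-409.7,0,0,0,0]]}}

```text
time: 8.65
ee_pos: [524.8, 43.8, 359.6]
eef_rot: [3.141, 0.001, 0.191]
ft_force: [-0.6, 0.0, -0.0]
finger_gap: 87.9
```

Run:
```python
from h import *
from go import go
s=env.state();print(s['ee_pos'],s['eef_rot'],s['ft_force'],s['finger_gap'])
go(527,44.8,231,11.1)
i=env.grab_frame('wrist');cv2.imwrite('pics/w5.png',i)
```

```text
[524.80983178  43.84561547 359.60730086] [3.14084597e+00 1.35466876e-03 1.91422876e-01] [-0.59854885  0.03361251 -0.04323565] 87.85584516632113
t 8.65 move [  2.5  -0.6 128.6] [ 0.04  0.08 -0.13] rows 3.084640031456143
```

View pics/w5.png

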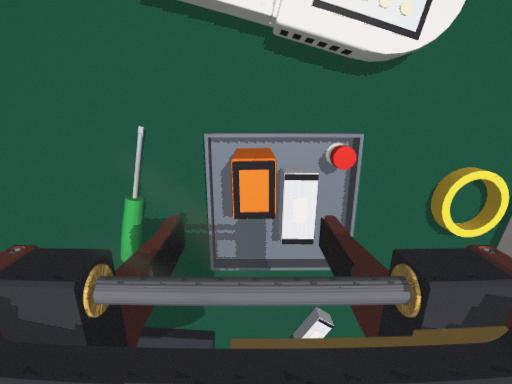

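The orange pack top is at about (254,190), lined up between the fingers, so I descend.

{"api": "apply_moves", "payload": {"moves": [[1,2.5,-0.6,10,0,0,0],[1,2.5,-0.6,40,0,0,0],[1,2.5,-0.6,70,0,0,0],[1,2.5,-0.6,95,0,0,0],[1,2.5,-0.6,112,0,0,0],[1,2.5,-0.6,122,0,0,0],[1,2.5,-0.6,128.5,0,0,0],[1,2.5,-0.6,128.5,0,0,0],[1,2.5,-0.6,128.5,0,0,0],[1,2.5,-0.6,128.5,0,0,0]]}}

```text
time: 9.53
ee_pos: [527.9, 46.8, 232.6]
eef_rot: [3.141, -0.002, 0.194]
ft_force: [-0.6, -0.1, 0.0]
finger_gap: 87.8
```

{"api": "apply_moves", "payload": {"moves": [[-1,0,0,0,0,0,0],[-1,0,0,0,0,0,0],[-1,0,0,0,0,0,0],[-1,0,0,0,0,0,0],[-1,0,0,0,0,0,0],[-1,0,0,0,0,0,0],[-1,0,0,0,0,0,0],[-1,0,0,0,0,0,0]]}}

```text
time: 10.2
ee_pos: [527.1, 46.7, 231.6]
eef_rot: [3.141, 0.001, 0.194]
ft_force: [-1.6, -1.0, 1.6]
finger_gap: 44.4
```

Run:
```python
from h import *
from go import go
s=env.state();print(s['ee_pos'],s['eef_rot'],s['ft_force'],s['finger_gap'])
go(445,-284.6,231,11.1)
```

```text
[527.0697544   46.65429865 231.58905308] [3.14143297e+00 9.32174388e-04 1.93875300e-01] [-1.58702296 -0.95419099  1.63727691] 44.40672569947113
t 10.2 move [-144.4  309.2    0.8] [0.01 0.05 0.01] rows 8.183932468818314
```

{"api": "apply_moves", "payload": {"moves": [[-1,0,0,-10,0,0,0],[-1,0,0,-30,0,0,0],[-1,0,0,-60,0,0,0],[-1,0,0,-95,0,0,0],[-1,-9,19,-110,0,0,0],[-1,-23,49,-110,0,0,0],[-1,-39,83,-110,0,0,0],[-1,-55,118,-110,0,0,0],[-1,-71,152,-110,0,0,0],[-1,-87,186,-110,0,0,0],[-1,-103,220,-110,0,0,0],[-1,-117,251,-110,0,0,0],[-1,-129,277,-110,0,0,0],[-1,-138,296,-110,0,0,0],[-1,-143,306,-110,0,0,0],[-1,-144.4,309.2,-110,0,0,0],[-1,-144.4,309.2,-110,0,0,0],[-1,-144.4,309.2,-110,0,0,0]]}}

```text
time: 11.7
ee_pos: [445.8, -282.9, 341.7]
eef_rot: [-3.141, -0.0, 0.196]
ft_force: [0.3, 0.0, -4.9]
finger_gap: 44.2
```

Run:
```python
from h import *
from go import go
s=env.state();print(s['ee_pos'],s['eef_rot'],s['ft_force'],s['finger_gap'])
go(445,-284.6,231.5,11.1)
i=env.grab_frame('wrist');cv2.imwrite('pics/w6.png',i)
```

```text
[ 445.82244427 -282.86841183  341.68430071] [-3.14056517e+00 -4.18501938e-04  1.95929471e-01] [ 2.84811026e-01  2.44228343e-03 -4.94779901e+00] 44.15972352358578
t 11.7 move [ -1.2   1.7 110.2] [-0.06 -0.02  0.13] rows 2.6427092373582464
```

View pics/w6.png

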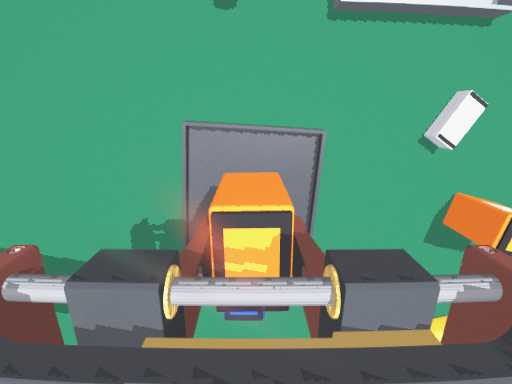

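The orange pack at about (252,240) is over the near half of the tray. I lower it.

{"api": "apply_moves", "payload": {"moves": [[-1,0,0,15,0,0,0],[-1,0,0,45,0,0,0],[-1,0,0,75,0,0,0],[-1,0,0,94,0,0,0],[-1,0,0,103,0,0,0],[-1,0,0,107,0,0,0],[-1,0,0,109,0,0,0],[-1,0,0,110,0,0,0],[-1,0,0,110,0,0,0],[-1,0,0,110,0,0,0],[-1,0,0,110,0,0,0]]}}

```text
time: 12.67
ee_pos: [445.6, -284.7, 232.6]
eef_rot: [3.14, -0.001, 0.194]
ft_force: [0.4, 0.0, -4.7]
finger_gap: 44.1
```

{"api": "apply_moves", "payload": {"moves": [[-1,0,0,0.7,0,0,0],[-1,0,0,1.5,0,0,0],[-1,0,0,1.5,0,0,0],[-1,0,0,1.5,0,0,0],[-1,0,0,1.5,0,0,0]]}}

```text
time: 13.08
ee_pos: [445.5, -284.6, 231.4]
eef_rot: [3.14, -0.0, 0.194]
ft_force: [-3.8, 2.0, 7.2]
finger_gap: 43.9
```

{"api": "apply_moves", "payload": {"moves": [[1,0,0,0,0,0,0],[1,0,0,0,0,0,0],[1,0,0,0,0,0,0],[1,0,0,0,0,0,0],[1,0,0,0,0,0,0],[1,0,0,-10,0,0,0],[1,0,0,-30,0,0,0],[1,0,0,-60,0,0,0],[1,0,0,-90,0,0,0],[1,0,0,-110,0,0,0],[1,0,0,-120,0,0,0],[1,0,0,-120,0,0,0],[1,0,0,-120,0,0,0],[1,0,0,-120,0,0,0]]}}

```text
time: 14.25
ee_pos: [444.7, -284.3, 348.8]
eef_rot: [-3.14, 0.002, 0.194]
ft_force: [-1.1, 0.2, -0.6]
finger_gap: 87.7
```

Run:
```python
from h import *
from go import go
s=env.state();print(s['ee_pos'],s['eef_rot'],s['ft_force'],s['finger_gap'])
go(584.7,17.8-30,351,10.8)
i=env.grab_frame('wrist');cv2.imwrite('pics/w7.png',i)
```

```text
[ 444.70098799 -284.32529586  348.83638145] [-3.14012232e+00  1.71878798e-03  1.93927019e-01] [-1.05172333  0.22121278 -0.61656505] 87.74005130257643
t 14.25 move [ 189.8 -240.    -2.1] [-0.08  0.1   0.31] rows 7.338935914862777
```

View pics/w7.png

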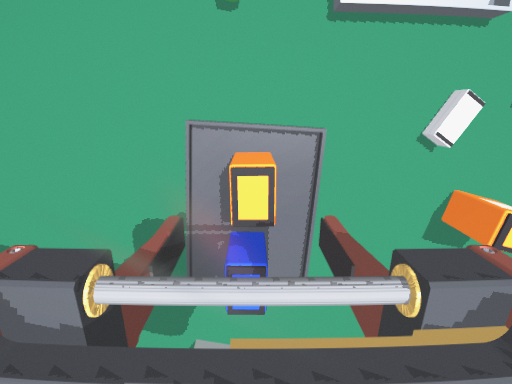

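Both packs stand in the tray: orange at about (253,195), blue at (247,275). Next I look at the driver from 30 mm short of it.

{"api": "apply_moves", "payload": {"moves": [[1,189.8,-240,-2,0,0,0.3],[1,189.8,-240,-2,0,0,0.3],[1,189.8,-240,-2,0,0,0.3],[1,189.8,-240,-2,0,0,0.3],[1,189.8,-240,-2,0,0,0.3],[1,189.8,-240,-2,0,0,0.3],[1,189.8,-240,-2,0,0,0.3],[1,189.8,-240,-2,0,0,0.3],[1,189.8,-240,-2,0,0,0.3],[1,189.8,-240,-2,0,0,0.3],[1,189.8,-240,-2,0,0,0.3],[1,189.8,-240,-2,0,0,0.3],[1,189.8,-240,-2,0,0,0.3],[1,189.8,-240,-2,0,0,0.3]]}}

```text
time: 15.47
ee_pos: [584.9, -13.8, 352.1]
eef_rot: [3.141, 0.0, 0.187]
ft_force: [0.0, 0.3, 0.9]
finger_gap: 87.7
```

Run:
```python
from h import *
from go import go
s=env.state();print(s['ee_pos'],s['eef_rot'],s['ft_force'],s['finger_gap'])
i=env.grab_frame('wrist');cv2.imwrite('pics/w8.png',i)
import pickle;pickle.dump(s,open('w8.pkl','wb'))
cv2.imwrite("pics/w8c.png",cv2.resize(i[70:230,180:380],None,fx=3.75,fy=3.75,interpolation=cv2.INTER_CUBIC))
```

```text
[584.93309642 -13.83177146 352.10135598] [3.14105060e+00 3.56651820e-04 1.86611187e-01] [0.01182025 0.29461354 0.85803703] 87.6969592860661
```

View pics/w8c.png

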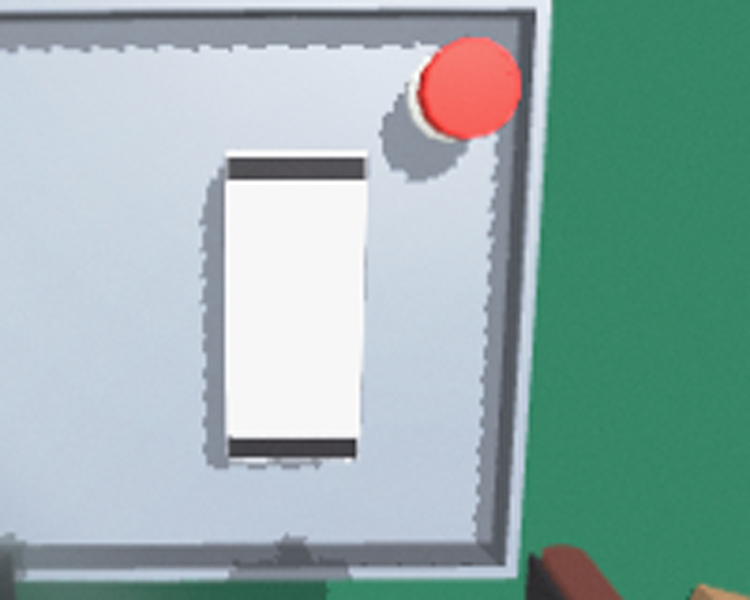

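Run:
```python
from m import *
import pickle
from go import go
s=pickle.load(open('w8.pkl','rb'))
f=lambda a:np.array(a)/3.75+np.array([180,70])-0.4
r=rect('wrist',f([(227,151),(368,151),(357,460),(229,460)]),40,s);print('dr',r)
go(584.7,18.0,191,r[2]-90)
go(584.7,18.0,351,r[2]-90)
```

```text
dr (array([585.7,  18.3]), array([38.6, 88.5]), np.float32(100.41))
t 15.52 move [  5.6 -31.1 161.2] [0.02 0.01 0.31] rows 3.9386074317449626
t 15.52 move [  5.6 -31.    1.2] [0.02 0.01 0.31] rows 0.7560295186993459
```

{"api": "apply_moves", "payload": {"moves": [[1,6,-31.2,0,0,0,0.3],[1,6,-31.2,20,0,0,0.3],[1,6,-31.2,50,0,0,0.3],[1,6,-31.2,80,0,0,0.3],[1,6,-31.2,110,0,0,0.3],[1,6,-31.2,135,0,0,0.3],[1,6,-31.2,150,0,0,0.3],[1,6,-31.2,157,0,0,0.3],[1,6,-31.2,160,0,0,0.3],[1,6,-31.2,160,0,0,0.3],[1,6,-31.2,160,0,0,0.3],[1,6,-31.2,160,0,0,0.3]]}}

```text
time: 16.52
ee_pos: [585.9, 19.4, 193.5]
eef_rot: [3.141, -0.002, 0.183]
ft_force: [-0.0, -0.2, -0.4]
finger_gap: 87.7
```

Run:
```python
from h import *
s=env.state();print(s['ee_pos'],s['eef_rot'],s['ft_force'],s['finger_gap'])
cv2.imwrite('pics/w9.png',env.grab_frame('wrist'))
```

```text
[585.89532547  19.39586122 193.48038452] [ 3.14129837e+00 -2.25280596e-03  1.83307365e-01] [-0.04406188 -0.20119677 -0.39980332] 87.73419735182426
```

View pics/w9.png

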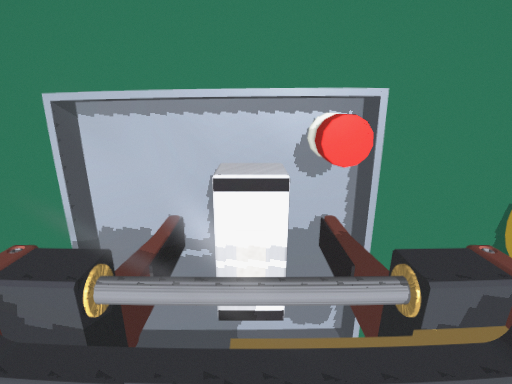

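The driver at about (251,240) sits centred between the open fingers. I close and lift.

{"api": "apply_moves", "payload": {"moves": [[-1,0,0,0,0,0,0],[-1,0,0,0,0,0,0],[-1,0,0,0,0,0,0],[-1,0,0,0,0,0,0],[-1,0,0,0,0,0,0],[-1,0,0,0,0,0,0],[-1,0,0,0,0,0,0],[-1,0,0,0,0,0,0],[-1,0,0,-10,0,0,0],[-1,0,0,-30,0,0,0],[-1,0,0,-60,0,0,0],[-1,0,0,-95,0,0,0],[-1,0,0,-130,0,0,0],[-1,0,0,-150,0,0,0],[-1,0,0,-150,0,0,0],[-1,0,0,-150,0,0,0]]}}

```text
time: 17.9
ee_pos: [585.2, 19.3, 343.2]
eef_rot: [3.141, -0.002, 0.183]
ft_force: [0.4, 0.0, -2.7]
finger_gap: 39.6
```

Run:
```python
from h import *
from go import go
s=env.state();print(s['ee_pos'],s['eef_rot'],s['ft_force'],s['finger_gap'])
go(449,287.9-60,343,-3.1)
```

```text
[585.22501005  19.31541533 343.20116378] [ 3.14092561e+00 -1.97972762e-03  1.83360955e-01] [ 0.36414184  0.03537545 -2.67088313] 39.640475005095475
t 17.9 move [-9.590e+01 -2.299e+02 -1.000e-01] [ 0.02 -0.12 13.61] rows 5.974295569641016
```

{"api": "apply_moves", "payload": {"moves": [[-1,-8,-19,0,0,0,2],[-1,-21,-50,0,0,0,4],[-1,-35,-84,0,0,0,6],[-1,-49,-118,0,0,0,8],[-1,-63,-152,0,0,0,10],[-1,-77,-185,0,0,0,12],[-1,-88,-211,0,0,0,13.6],[-1,-94,-226,0,0,0,13.6],[-1,-96,-230,0,0,0,13.6],[-1,-96,-230,0,0,0,13.6],[-1,-96,-230,0,0,0,13.6],[-1,-96,-230,0,0,0,13.6],[-1,-96,-230,0,0,0,13.6]]}}

```text
time: 18.98
ee_pos: [449.8, 226.5, 341.7]
eef_rot: [3.141, 0.0, -0.057]
ft_force: [0.3, 0.7, -2.3]
finger_gap: 39.9
```

Run:
```python
from h import *
import pickle
s=env.state();print(s['ee_pos'],s['eef_rot'],s['ft_force'],s['finger_gap'])
pickle.dump(s,open('w10.pkl','wb'))
cv2.imwrite('pics/w10.png',env.grab_frame('wrist'))
```

```text
[449.76112619 226.4998352  341.69621826] [ 3.14082319e+00  4.97792597e-04 -5.65996353e-02] [ 0.28493899  0.72513801 -2.28420469] 39.94779096431969
```

View pics/w10.png

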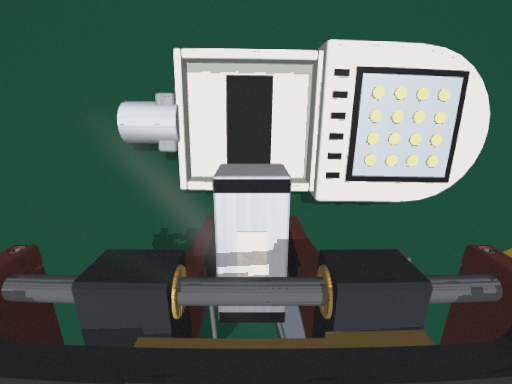

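The pad shows at columns 227–272 with its far end at row 76. The driver in the jaws has its far end at about row 165–178. I measure both from a crop.

Run:
```python
import cv2
i=cv2.imread('pics/w10.png')
cv2.imwrite("pics/w10c.png",cv2.resize(i[40:200,165:335],None,fx=3.75,fy=3.75,interpolation=cv2.INTER_CUBIC))
```

```text
(no output)
```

View pics/w10c.png

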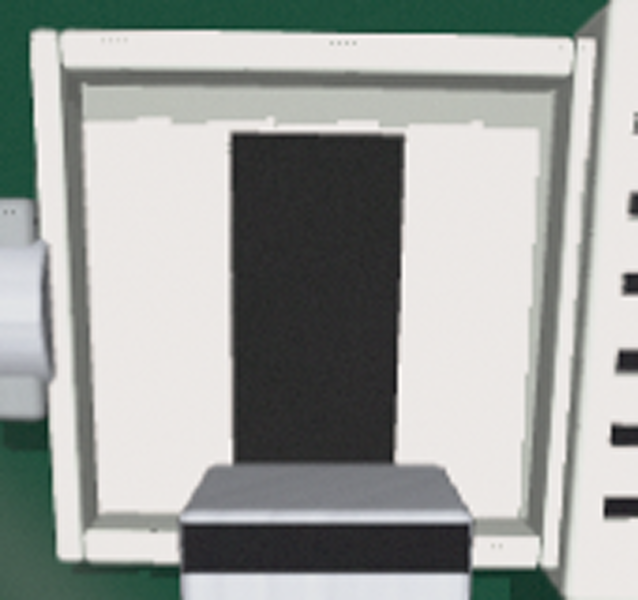

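Run:
```python
from m import *
import pickle
from go import go
s=pickle.load(open('w10.pkl','rb'))
f=lambda a:np.array(a)/3.75+np.array([165,40])-0.4
P=cast('wrist',f([(231,133),(405,134),(233,465),(394,465)]),10,s)[:,:2];print(P)
e=P[1]-P[0];u=e/np.linalg.norm(e);print('end width',np.linalg.norm(e))
l=P[0]-P[2];r=P[1]-P[3];v=(l+r)/np.linalg.norm(l+r)
print('yaw from edges',np.degrees(np.arctan2(v[1],v[0]))-90,'from end',np.degrees(np.arctan2(u[1],u[0])))
print('centre',(P[0]+P[1])/2-50*v)
print('inner rim',rect('wrist',f([(62,70),(573,77),(540,537),(83,530)]),34,s))
D=cast('wrist',f([(181,521),(471,521)]),189.2,s);B=cast('wrist',f([(211,466),(441,466)]),153.2,s);print(D,B)
T=R.from_euler('xyz',s['eef_rot'])
for X in(D,B): print(T.inv().apply(X-s['ee_pos']))
```

```text
[[428.63575045 339.38493194]
 [477.95218831 336.27516181]
 [421.55242275 243.90492855]
 [470.94795252 241.06664892]]
end width 49.414387721879
yaw from edges -4.225185053155045 from end -3.6081500383761815
centre [449.61014079 287.96593747]
inner rim (array([449.6, 288.5]), array([123.4, 132.5]), np.float32(175.81))
[[432.49038967 269.4183559  189.2       ]
 [470.66344603 267.22876172 189.2       ]] [[432.60268662 269.98047702 153.2       ]
 [470.61808426 267.80021405 153.2       ]]
[[-19.59504226 -41.99013372 152.47372669]
 [ 18.64074571 -41.96345885 152.45471372]]
[[-19.49680347 -42.58540775 188.47323486]
 [ 18.5810504  -42.55913054 188.4543002 ]]
```

```bash
python3 go.py 449.8 290.2 204 -4
```

```text
t 19.03 move [ -3.4 -63.4 137.8] [0.03 0.02 0.78] rows 3.6391484169310866
```

{"api": "apply_moves", "payload": {"moves": [[-1,-1,-15,0,0,0,0.8],[-1,-2,-38,0,0,0,0.8],[-1,-3.4,-57,0,0,0,0.8],[-1,-3.4,-63.4,0,0,0,0.8],[-1,-3.4,-63.4,0,0,0,0.8],[-1,-3.4,-63.4,15,0,0,0.8],[-1,-3.4,-63.4,40,0,0,0.8],[-1,-3.4,-63.4,65,0,0,0.8],[-1,-3.4,-63.4,80,0,0,0.8],[-1,-3.4,-63.4,80,0,0,0.8],[-1,-3.4,-63.4,80,0,0,0.8]]}}

```text
time: 19.95
ee_pos: [449.2, 290.1, 261.7]
eef_rot: [3.14, 0.001, -0.069]
ft_force: [0.3, 0.6, -2.8]
finger_gap: 39.8
```

Run:
```python
from h import *
from go import go
s=env.state();print(s['ee_pos'],s['eef_rot'],s['ft_force'],s['finger_gap'])
go(449.8,290.2,202,-4)
cv2.imwrite('pics/w11.png',env.grab_frame('wrist'))
```

```text
[449.20553091 290.0629594  261.69650167] [ 3.13970873e+00  1.32801478e-03 -6.91120446e-02] [ 0.32912898  0.619269   -2.82240892] 39.84204538516446
t 19.95 move [ 0.7 -0.3 59.7] [0.11 0.08 0.04] rows 1.4316455348948705
```

View pics/w11.png

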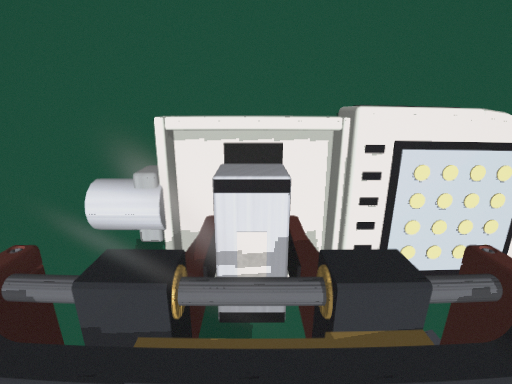

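The pad's far end at columns 224–282 is centred behind the driver at 215–290. I descend.

{"api": "apply_moves", "payload": {"moves": [[-1,0.5,0,10,0,0,0],[-1,0.5,0,25,0,0,0],[-1,0.5,0,40,0,0,0],[-1,0.5,0,50,0,0,0],[-1,0.5,0,56,0,0,0],[-1,0.5,0,59,0,0,0],[-1,0.5,0,60,0,0,0],[-1,0.5,0,60,0,0,0],[-1,0.5,0,60,0,0,0],[-1,0.5,0,60,0,0,0]]}}

```text
time: 20.83
ee_pos: [449.7, 291.6, 202.8]
eef_rot: [-3.141, -0.001, -0.068]
ft_force: [0.1, -0.0, -2.1]
finger_gap: 39.9
```

{"api": "apply_moves", "payload": {"moves": [[-1,0,1,1.5,0,0,0],[-1,0,1,3,0,0,0],[-1,0,1,3,0,0,0],[-1,0,1,3,0,0,0],[-1,0,1,3,0,0,0]]}}

```text
time: 21.25
ee_pos: [449.4, 290.4, 199.2]
eef_rot: [3.142, -0.0, -0.068]
ft_force: [-0.0, -0.1, -2.6]
finger_gap: 39.6
```

{"api": "apply_moves", "payload": {"moves": [[-1,0,0,1,0,0,0],[-1,0,0,1,0,0,0],[-1,0,0,1,0,0,0],[-1,0,0,1,0,0,0]]}}

```text
time: 21.58
ee_pos: [449.3, 290.4, 198.1]
eef_rot: [3.141, 0.0, -0.068]
ft_force: [-0.7, 0.3, -2.8]
finger_gap: 39.9
```

{"api": "apply_moves", "payload": {"moves": [[-1,0,0,1,0,0,0],[-1,0,0,1,0,0,0],[-1,0,0,1,0,0,0],[-1,0,0,1,0,0,0]]}}

```text
time: 21.92
ee_pos: [449.3, 290.5, 198.1]
eef_rot: [3.141, -0.0, -0.068]
ft_force: [-2.4, -2.4, 8.9]
finger_gap: 39.8
```

Contact shows as 8.9 N upward. I release, raise and look.

{"api": "apply_moves", "payload": {"moves": [[1,0,0,0,0,0,0],[1,0,0,0,0,0,0],[1,0,0,0,0,0,0],[1,0,0,0,0,0,0],[1,0,0,0,0,0,0],[1,0,0,0,0,0,0],[1,0,0,-10,0,0,0],[1,0,0,-30,0,0,0],[1,0,0,-60,0,0,0],[1,0,0,-100,0,0,0],[1,0,0,-135,0,0,0],[1,0,40,-150,0,0,0],[1,0,50,-150,0,0,0],[1,0,50,-150,0,0,0],[1,0,50,-150,0,0,0],[1,0,50,-150,0,0,0]]}}

```text
time: 23.25
ee_pos: [445.7, 241.3, 346.8]
eef_rot: [-3.141, 0.001, -0.067]
ft_force: [-0.6, -0.1, -0.6]
finger_gap: 87.9
```

Run:
```python
from h import *
import pickle
s=env.state();print(s['ee_pos'],s['eef_rot'],s['ft_force'],s['finger_gap'])
pickle.dump(s,open('w12.pkl','wb'))
i=env.grab_frame('wrist');cv2.imwrite('pics/w12.png',i)
cv2.imwrite("pics/w12c.png",cv2.resize(i[40:200,165:335],None,fx=3.75,fy=3.75,interpolation=cv2.INTER_CUBIC))
```

```text
[445.69162942 241.25522001 346.81271816] [-3.14126007e+00  7.61811329e-04 -6.71010996e-02] [-0.60840556 -0.07467544 -0.603334  ] 87.87589085023768
```

View pics/w12c.png

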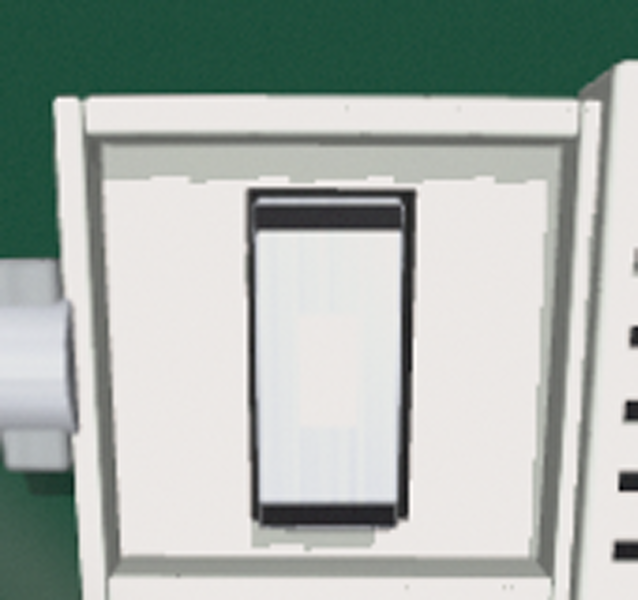

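Run:
```python
from m import *
import pickle
from go import go
s=pickle.load(open('w12.pkl','rb'))
f=lambda a:np.array(a)/3.75+np.array([165,40])-0.4
print('dr',rect('wrist',f([(254,197),(405,197),(397,526),(262,526)]),46,s))
print('pad',rect('wrist',f([(248,188),(416,190),(407,521),(252,523)]),10,s))
go(445.5,-284.6,350,11.1)
```

```text
dr (array([449.2, 289.6]), array([87.9, 39.2]), np.float32(86.12))
pad (array([449.6, 287.8]), array([100.8,  49.2]), np.float32(85.73))
t 23.3 move [ 34.8 525.   -3.6] [ -0.02   0.07 -14.91] rows 12.616960854470753
```

The driver is within about 2 mm and 0.5° of the pad. I go back for the orange pack.

{"api": "apply_moves", "payload": {"moves": [[1,34.8,525,-4,0,0,-14.9],[1,34.8,525,-4,0,0,-14.9],[1,34.8,525,-4,0,0,-14.9],[1,34.8,525,-4,0,0,-14.9],[1,34.8,525,-4,0,0,-14.9],[1,34.8,525,-4,0,0,-14.9],[1,34.8,525,-4,0,0,-14.9],[1,34.8,525,-4,0,0,-14.9],[1,34.8,525,-4,0,0,-14.9],[1,34.8,525,-4,0,0,-14.9],[1,34.8,525,-4,0,0,-14.9],[1,34.8,525,-4,0,0,-14.9],[1,34.8,525,-4,0,0,-14.9],[1,34.8,525,-4,0,0,-14.9],[1,34.8,525,-4,0,0,-14.9],[1,34.8,525,-4,0,0,-14.9],[1,34.8,525,-4,0,0,-14.9],[1,34.8,525,-4,0,0,-14.9]]}}

```text
time: 24.8
ee_pos: [445.8, -283.7, 351.0]
eef_rot: [-3.141, 0.0, 0.196]
ft_force: [0.4, -0.4, 0.8]
finger_gap: 88.0
```

Run:
```python
from h import *
from go import go
s=env.state();print(s['ee_pos'],s['eef_rot'],s['ft_force'],s['finger_gap'])
go(445.5,-284.6,231.5,11.1)
cv2.imwrite('pics/w13.png',env.grab_frame('wrist'))
```

```text
[ 445.76809669 -283.72531917  351.0047012 ] [-3.14086327e+00  5.58558231e-05  1.95534291e-01] [ 0.40533797 -0.36549143  0.81983283] 87.99999871983955
t 24.8 move [ -0.4   0.9 119.5] [-0.04  0.    0.1 ] rows 2.865904145406695
```

View pics/w13.png

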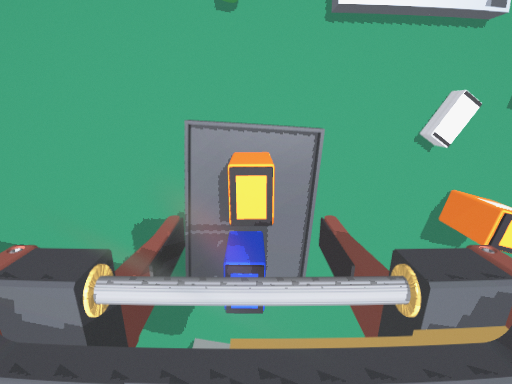

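The packs are unchanged, with orange at (251,195). I grasp orange at the pose where I released it.

{"api": "apply_moves", "payload": {"moves": [[1,-0.4,0,10,0,0,0],[1,-0.4,0,35,0,0,0],[1,-0.4,0,65,0,0,0],[1,-0.4,0,90,0,0,0],[1,-0.4,0,106,0,0,0],[1,-0.4,0,115,0,0,0],[1,-0.4,0,119,0,0,0],[1,-0.4,0,119,0,0,0],[1,-0.4,0,119,0,0,0],[1,-0.4,0,119,0,0,0]]}}

```text
time: 25.68
ee_pos: [445.2, -285.8, 233.2]
eef_rot: [3.14, -0.002, 0.192]
ft_force: [-0.5, -0.6, -0.2]
finger_gap: 88.0
```

{"api": "apply_moves", "payload": {"moves": [[-1,0,0,0,0,0,0],[-1,0,0,0,0,0,0],[-1,0,0,0,0,0,0],[-1,0,0,0,0,0,0],[-1,0,0,0,0,0,0],[-1,0,0,0,0,0,0],[-1,0,0,0,0,0,0],[-1,0,0,0,0,0,0]]}}

```text
time: 26.35
ee_pos: [445.0, -285.6, 232.2]
eef_rot: [3.141, -0.001, 0.192]
ft_force: [0.5, -0.4, -0.2]
finger_gap: 44.0
```

Run:
```python
from h import *
from go import go
s=env.state();print(s['ee_pos'],s['eef_rot'],s['ft_force'],s['finger_gap'])
go(527.1,46.7,331,11.1)
```

```text
[ 444.97585742 -285.63832845  232.22306382] [ 3.14139891e+00 -6.07090178e-04  1.92387656e-01] [ 0.46612047 -0.36376674 -0.15418463] 44.04584905273813
t 26.35 move [ 144.2 -310.5  -98.7] [ 0.01 -0.03 -0.08] rows 8.5443756968248
```

{"api": "apply_moves", "payload": {"moves": [[-1,0,0,-10,0,0,0],[-1,0,0,-30,0,0,0],[-1,0,0,-60,0,0,0],[-1,0,0,-95,0,0,0],[-1,9,-19,-110,0,0,0],[-1,23,-49,-110,0,0,0],[-1,39,-83,-110,0,0,0],[-1,55,-118,-110,0,0,0],[-1,71,-152,-110,0,0,0],[-1,87,-186,-110,0,0,0],[-1,103,-220,-110,0,0,0],[-1,117,-251,-110,0,0,0],[-1,129,-277,-110,0,0,0],[-1,138,-296,-110,0,0,0],[-1,143,-306,-110,0,0,0],[-1,144.2,-310,-110,0,0,0],[-1,144.2,-310,-110,0,0,0],[-1,144.2,-310,-110,0,0,0],[-1,144.2,-310,-110,0,0,0]]}}

```text
time: 27.93
ee_pos: [526.8, 44.2, 341.9]
eef_rot: [3.141, 0.001, 0.19]
ft_force: [0.3, -0.9, -5.1]
finger_gap: 43.9
```

Run:
```python
from h import *
from go import go
s=env.state();print(s['ee_pos'],s['eef_rot'],s['ft_force'],s['finger_gap'])
go(527.1,45.7,233,11.1)
cv2.imwrite('pics/w14.png',env.grab_frame('wrist'))
```

```text
[526.77160018  44.19637775 341.91950813] [3.14055818e+00 1.15317411e-03 1.89554913e-01] [ 0.3386484  -0.86319782 -5.05283053] 43.87798570086787
t 27.93 move [  0.7  -1.5 108.9] [ 0.06  0.07 -0.24] rows 2.6122393604798733
```

View pics/w14.png

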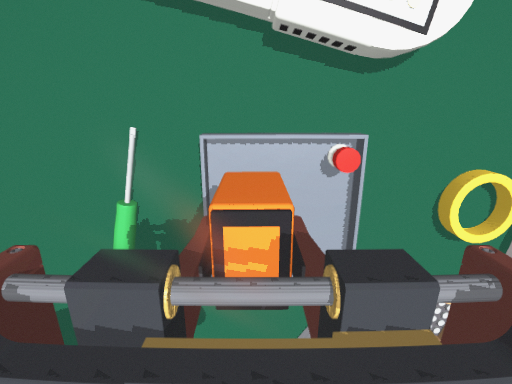

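The orange pack is held upright at (252,240) over its place. I lower it.

{"api": "apply_moves", "payload": {"moves": [[-1,0.7,-0.5,15,0,0,-0.2],[-1,0.7,-0.5,45,0,0,-0.2],[-1,0.7,-0.5,75,0,0,-0.2],[-1,0.7,-0.5,94,0,0,-0.2],[-1,0.7,-0.5,103,0,0,-0.2],[-1,0.7,-0.5,107,0,0,-0.2],[-1,0.7,-0.5,109,0,0,-0.2],[-1,0.7,-0.5,109,0,0,-0.2],[-1,0.7,-0.5,109,0,0,-0.2],[-1,0.7,-0.5,109,0,0,-0.2],[-1,0.7,-0.5,109,0,0,-0.2]]}}

```text
time: 28.9
ee_pos: [528.0, 46.8, 234.1]
eef_rot: [3.141, -0.002, 0.196]
ft_force: [-0.5, 0.4, -4.0]
finger_gap: 44.1
```

{"api": "apply_moves", "payload": {"moves": [[-1,-0.7,0.8,0.7,0,0,0],[-1,-0.7,0.8,1.5,0,0,0],[-1,-0.7,0.8,2.2,0,0,0],[-1,-0.7,0.8,2.2,0,0,0],[-1,-0.7,0.8,2.2,0,0,0]]}}

```text
time: 29.32
ee_pos: [527.4, 45.8, 232.1]
eef_rot: [3.141, -0.001, 0.196]
ft_force: [-2.5, -0.9, 6.4]
finger_gap: 43.9
```

{"api": "apply_moves", "payload": {"moves": [[1,0,0,0,0,0,0],[1,0,0,0,0,0,0],[1,0,0,0,0,0,0],[1,0,0,0,0,0,0],[1,0,0,0,0,0,0],[1,0,0,-10,0,0,0],[1,0,0,-30,0,0,0],[1,0,0,-60,0,0,0],[1,0,0,-90,0,0,0],[1,0,0,-115,0,0,0],[1,0,0,-120,0,0,0],[1,0,0,-120,0,0,0],[1,0,0,-120,0,0,0]]}}

```text
time: 30.4
ee_pos: [526.8, 45.7, 350.8]
eef_rot: [3.141, 0.0, 0.196]
ft_force: [-0.3, 0.2, -0.5]
finger_gap: 87.5
```

Run:
```python
from h import *
from go import go
s=env.state();print(s['ee_pos'],s['eef_rot'],s['ft_force'],s['finger_gap'])
go(458.1,-385.3,350,11.1)
cv2.imwrite('pics/w15.png',env.grab_frame('wrist'))
```

```text
[526.83442077  45.71982918 350.82613262] [3.14130218e+00 3.10996093e-05 1.95592864e-01] [-0.2860087   0.22932716 -0.47213496] 87.48578135250116
t 30.4 move [-151.2  409.4    0.9] [0.02 0.   0.11] rows 10.466827778447675
```

View pics/w15.png

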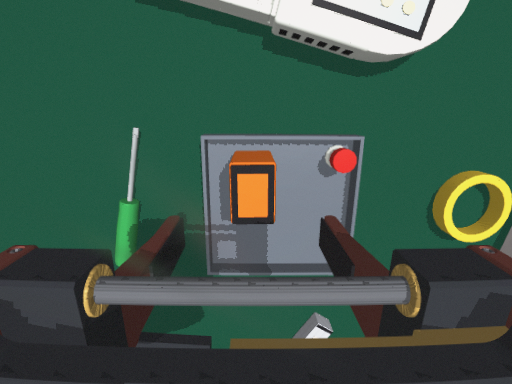

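The orange pack stands in the bin again at about (252,190). Now for the blue one.

{"api": "apply_moves", "payload": {"moves": [[1,-151.2,409.4,1,0,0,0.1],[1,-151.2,409.4,1,0,0,0.1],[1,-151.2,409.4,1,0,0,0.1],[1,-151.2,409.4,1,0,0,0.1],[1,-151.2,409.4,1,0,0,0.1],[1,-151.2,409.4,1,0,0,0.1],[1,-151.2,409.4,1,0,0,0.1],[1,-151.2,409.4,1,0,0,0.1],[1,-151.2,409.4,1,0,0,0.1],[1,-151.2,409.4,1,0,0,0.1],[1,-151.2,409.4,1,0,0,0.1],[1,-151.2,409.4,1,0,0,0.1],[1,-151.2,409.4,1,0,0,0.1],[1,-151.2,409.4,1,0,0,0.1],[1,-151.2,409.4,1,0,0,0.1],[1,-151.2,409.4,1,0,0,0.1]]}}

```text
time: 31.78
ee_pos: [459.1, -383.3, 349.7]
eef_rot: [-3.141, 0.0, 0.197]
ft_force: [-0.3, 0.6, -0.2]
finger_gap: 87.1
```

Run:
```python
from h import *
from go import go
s=env.state();print(s['ee_pos'],s['eef_rot'],s['ft_force'],s['finger_gap'])
go(458.1,-385.3,231.5,11.1)
cv2.imwrite('pics/w16.png',env.grab_frame('wrist'))
```

```text
[ 459.12004927 -383.34214861  349.70181228] [-3.14064182e+00  1.14066572e-04  1.96817202e-01] [-0.31193669  0.55870054 -0.17332656] 87.09322174073927
t 31.78 move [ -1.4   1.8 118.2] [-0.05  0.01  0.18] rows 2.835070178006059
```

View pics/w16.png

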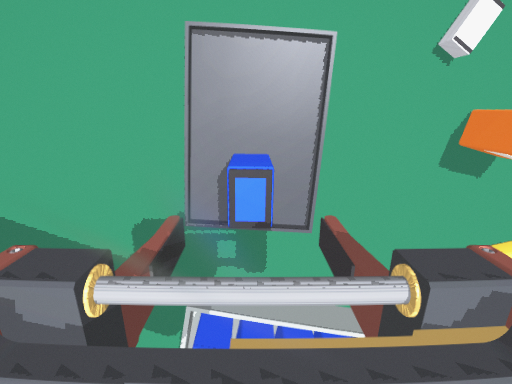

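The blue pack stands at (250,195), centred between the fingers. I descend and grasp.

{"api": "apply_moves", "payload": {"moves": [[1,-1,0.5,10,0,0,0.2],[1,-1,0.5,35,0,0,0.2],[1,-1,0.5,65,0,0,0.2],[1,-1,0.5,90,0,0,0.2],[1,-1,0.5,106,0,0,0.2],[1,-1,0.5,115,0,0,0.2],[1,-1,0.5,118.5,0,0,0.2],[1,-1,0.5,118.5,0,0,0.2],[1,-1,0.5,118.5,0,0,0.2],[1,-1,0.5,118.5,0,0,0.2]]}}

```text
time: 32.67
ee_pos: [458.0, -386.1, 232.7]
eef_rot: [3.14, -0.001, 0.191]
ft_force: [-0.4, -0.1, -0.3]
finger_gap: 87.8
```

{"api": "apply_moves", "payload": {"moves": [[-1,0,0,0,0,0,0],[-1,0,0,0,0,0,0],[-1,0,0,0,0,0,0],[-1,0,0,0,0,0,0],[-1,0,0,0,0,0,0],[-1,0,0,0,0,0,0],[-1,0,0,0,0,0,0],[-1,0,0,0,0,0,0]]}}

```text
time: 33.33
ee_pos: [457.6, -385.7, 231.4]
eef_rot: [-3.142, -0.0, 0.191]
ft_force: [0.4, -0.3, 0.7]
finger_gap: 43.9
```

Run:
```python
from h import *
from go import go
s=env.state();print(s['ee_pos'],s['eef_rot'],s['ft_force'],s['finger_gap'])
go(542.6,-28.0+s['ee_pos'][1]+385.3,331,11.1)
```

```text
[ 457.64708475 -385.74496778  231.44408588] [-3.14156908e+00 -2.13224220e-04  1.90581806e-01] [ 0.41565782 -0.2719006   0.72741098] 43.87096572030971
t 33.33 move [ 151.1 -334.7  -99.5] [-0.   -0.01 -0.18] rows 9.125060034625076
```

{"api": "apply_moves", "payload": {"moves": [[-1,0,0,-10,0,0,0],[-1,0,0,-30,0,0,0],[-1,0,0,-60,0,0,0],[-1,0,0,-95,0,0,0],[-1,10,-20,-110,0,0,-0.2],[-1,24,-52,-110,0,0,-0.2],[-1,40,-88,-110,0,0,-0.2],[-1,56,-123,-110,0,0,-0.2],[-1,72,-158,-110,0,0,-0.2],[-1,88,-194,-110,0,0,-0.2],[-1,104,-229,-110,0,0,-0.2],[-1,120,-264,-110,0,0,-0.2],[-1,133,-294,-110,0,0,-0.2],[-1,143,-316,-110,0,0,-0.2],[-1,149,-329,-110,0,0,-0.2],[-1,151,-334,-110,0,0,-0.2],[-1,151,-334,-110,0,0,-0.2],[-1,151,-334,-110,0,0,-0.2],[-1,151,-334,-110,0,0,-0.2]]}}

```text
time: 34.92
ee_pos: [542.2, -31.0, 341.4]
eef_rot: [3.141, 0.001, 0.192]
ft_force: [-0.6, -0.2, -3.0]
finger_gap: 43.8
```

Run:
```python
from h import *
from go import go
s=env.state();print(s['ee_pos'],s['eef_rot'],s['ft_force'],s['finger_gap'])
go(542.6,-28.4,232.5,11.1)
cv2.imwrite('pics/w17.png',env.grab_frame('wrist'))
```

```text
[542.21938234 -31.02139359 341.35333448] [3.14073549e+00 8.95917872e-04 1.91616772e-01] [-0.56470749 -0.1941319  -3.01039104] 43.83846342214995
t 34.92 move [  1.   -2.6 108.9] [ 0.05  0.05 -0.12] rows 2.611164489203603
```

View pics/w17.png

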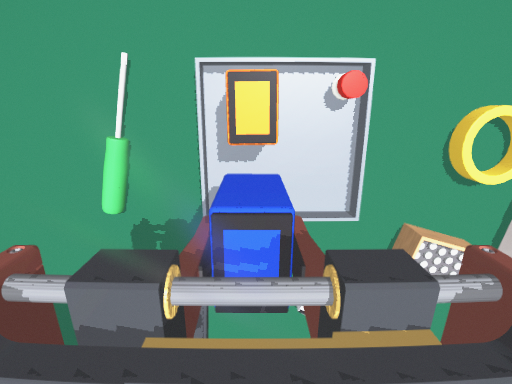

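The blue pack at (252,240) is over its place and clear of the orange one at (252,108). I lower it.

{"api": "apply_moves", "payload": {"moves": [[-1,0.5,-1,15,0,0,0],[-1,0.5,-1,45,0,0,0],[-1,0.5,-1,75,0,0,0],[-1,0.5,-1,94,0,0,0],[-1,0.5,-1,103,0,0,0],[-1,0.5,-1,107,0,0,0],[-1,0.5,-1,109,0,0,0],[-1,0.5,-1,109,0,0,0],[-1,0.5,-1,109,0,0,0],[-1,0.5,-1,109,0,0,0],[-1,0.5,-1,109,0,0,0]]}}

```text
time: 35.88
ee_pos: [543.2, -28.2, 233.4]
eef_rot: [3.141, -0.002, 0.194]
ft_force: [-0.8, -0.3, -3.5]
finger_gap: 43.9
```

{"api": "apply_moves", "payload": {"moves": [[-1,-0.4,0,0.7,0,0,0],[-1,-0.4,0,1.5,0,0,0],[-1,-0.4,0,2.2,0,0,0],[-1,-0.4,0,2.2,0,0,0],[-1,-0.4,0,2.2,0,0,0]]}}

```text
time: 36.3
ee_pos: [542.7, -28.1, 231.3]
eef_rot: [3.141, -0.0, 0.194]
ft_force: [-2.1, -0.4, 8.1]
finger_gap: 43.9
```

Contact again. I release, go up, and return to about the pose of my first look for a direct comparison.

{"api": "apply_moves", "payload": {"moves": [[1,0,0,0,0,0,0],[1,0,0,0,0,0,0],[1,0,0,0,0,0,0],[1,0,0,0,0,0,0],[1,0,0,0,0,0,0],[1,0,0,-10,0,0,0],[1,0,0,-30,0,0,0],[1,0,0,-60,0,0,0],[1,0,0,-95,0,0,0],[1,0,0,-130,0,0,0],[1,0,-16,-160,0,0,0],[1,5,-16,-173,0,0,0.5],[1,5,-16,-173,0,0,0.5],[1,5,-16,-173,0,0,0.5],[1,5,-16,-173,0,0,0.5],[1,5,-16,-173,0,0,0.5]]}}

```text
time: 37.63
ee_pos: [543.7, -12.2, 401.7]
eef_rot: [-3.141, 0.003, 0.185]
ft_force: [-0.1, 0.5, 0.8]
finger_gap: 87.8
```

Run:
```python
from h import *
import pickle
s=env.state();print(s['ee_pos'],s['eef_rot'],s['ft_force'],s['finger_gap'])
pickle.dump(s,open('w18.pkl','wb'))
i=env.grab_frame('wrist');cv2.imwrite('pics/w18.png',i)
cv2.imwrite("pics/w18c.png",cv2.resize(i[75:225,190:355],None,fx=4,fy=4,interpolation=cv2.INTER_CUBIC))
```

```text
[543.6865404  -12.17473413 401.72463002] [-3.14124928e+00  2.94201229e-03  1.84812101e-01] [-0.11356322  0.46241233  0.7813985 ] 87.80308040320851
```

View pics/w18c.png

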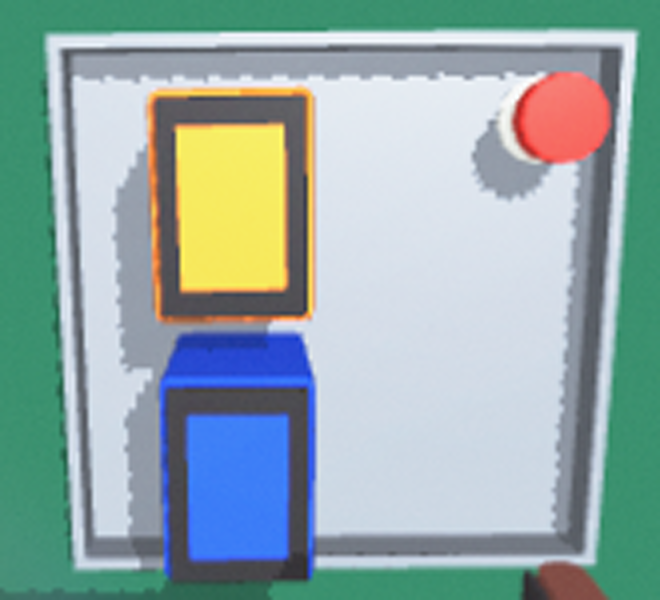

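Run:
```python
from m import *
import pickle
s=pickle.load(open('w18.pkl','rb'))
f=lambda a:np.array(a)/4+np.array([190,75])-0.4
print('bin',rect('wrist',f([(45,36),(637,32),(596,566),(75,568)]),26,s))
print('or',rect('wrist',f([(149,91),(313,90),(313,321),(157,321)]),88,s))
print('bl',rect('wrist',f([(162,381),(314,379),(312,580),(165,580)]),88,s))
cv2.imwrite('pics/top9.png',env.grab_frame('top'))
cv2.imwrite('pics/s9.png',env.grab_frame('scene'))
```

```text
bin (array([567.4,  13.4]), array([182.1, 175.3]), np.float32(11.08))
or (array([527.7,  44.6]), array([42. , 59.8]), np.float32(101.33))
bl (array([542.5, -28.9]), array([42.3, 58.9]), np.float32(100.61))
```

View pics/s9.png

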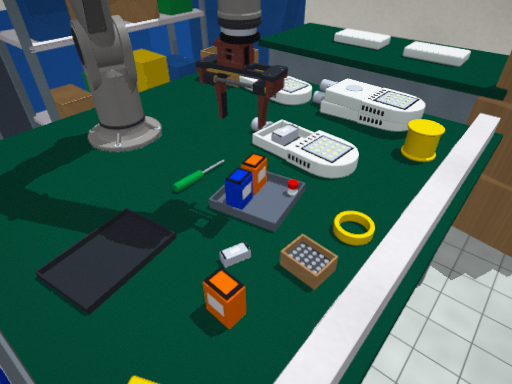

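View pics/top9.png

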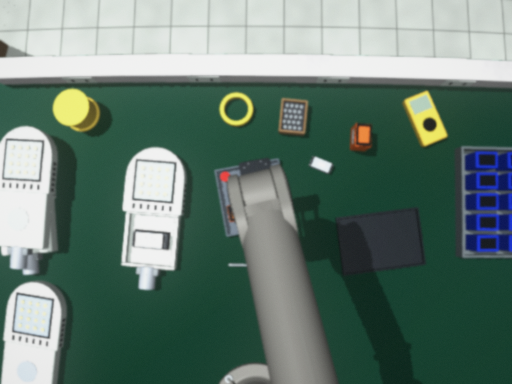

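Both packs are back within about 1.5 mm, the driver lies on the pad, and the other items look unmoved. The arm is clear, so I hand the job in.

```bash
python3 -c "
from bench import env
print(env.finish_job())"
```

```text
the job is handed in; nothing more can be done
None
```

The driver is in the lamp, both packs are back in the bin where they started, and the job is handed in. It took about 38 s of the 128 s allowed; the interface gives no verdict.

- **Order of work:** I moved the blue pack and then the orange one into the side tray. I then laid the driver on the lamp's pad, and finally stood orange and then blue back in the bin.
- **Driver on the pad:** the last measurement, taken just after I released it, put it within about 2 mm and 0.4° of the pad's centre and direction. A later overall picture showed it still lying there.
- **Packs in the bin:** measured from nearly the same camera pose as at the start, orange is within about 1.4 mm and blue within about 0.6 mm of where they stood. Both are upright and square to the bin within about 1°.
- **Other items:** I checked the paste jar, tape roll, screw box and screwdriver only by eye. They looked unmoved in the final pictures, though the arm hid most of the screwdriver in the last top view.
- **Disagreement:** one quick check of the tray's near corners from the wrist camera differed from the top view by about 5 mm. This was well inside the tray's tolerance, and the packs were later picked up at the poses where I had released them.

No check failed.

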